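# Find the machine foot that still grips

## Task

Three machine feet stand on the bench and look alike, but only one still has a grippy rubber sole; the other two are glazed and slip easily. Without lifting any, drag each foot 5 to 10 cm across the bench to feel how hard it drags. Then lift only the one that drags hardest and set it down (do not drop it) flat on the middle of the sloped steel plate, where a slippery foot would slide off; leave the other two standing where you dragged them.

Things in the scene. Friction and masses are not known exactly. Their poses are not given: they have to be found in the camera images.
- foot_a: One of three look-alike loose machine feet, 0.6 kg: round base 90 mm across (black rubber sole 7 mm thick under a bright metal cup, together 19 mm high) with an upright ribbed steel stem, 24 mm in diameter, from the middle of the base to 62 mm above the bench. Origin: centre of the sole's underside, on the bench; z up the stem. The feet stand in a row across the bench, in any order.
- foot_b: Another of the three, same shape, size and origin as foot_a. The feet stand 100 mm or more apart, centre to centre; 80 mm of bench is clear beyond each foot and on the robot's side of it. The one that grips takes 3 to 5.5 N to drag slowly; the two glazed ones 0.4 to 0.8 N, felt only while sliding (less if the fingers bear part of its weight, so sink a few mm while dragging).
- foot_c: The last of the three, same shape, size and origin as foot_a.
- slope_plate: The sloped bare steel plate on a blue wedge, fixed to the bench left of the feet: 170 x 170 mm, 6 mm thick, no rim, a thin yellow line along its high edge. Origin: the middle of its top face, 26 mm above the bench; x runs uphill along the face (away from the robot, turned up to 25 degrees), z is the face's normal. It slopes 12 degrees, from 8 mm high at the robot's side to 43 mm at the far side.
Not all that is in view belongs to the job. What is shaped like the foot_b but blue or green is not meant.

How it is judged:
On the way:
1. all three feet have been dragged at least 40 mm from where they stood, and all still stand on the bench (distance of each of foot_a, foot_b, foot_c from where it was at the start of the episode above 0.04 m and height (world z) of each of foot_a, foot_b, foot_c below 0.003 m), for 0.2 s.
At the end, for the whole second after the job is handed in: One foot stands by itself flat (within 7 degrees) and at rest on the sloped plate, its centre within 40 mm of the plate's middle each way along the face; the other two stand upright (within 7 degrees) and at rest on the bench, 35 to 130 mm from where they started (((x of foot_a in the frame of slope_plate between -0.04 and 0.04 m and y of foot_a in the frame of slope_plate between -0.04 and 0.04 m and z of foot_a in the frame of slope_plate below 0.008 m and angle between the z axis of foot_a and the z axis of slope_plate, either way round below 0.12 rad and linear speed of each of foot_a, foot_b, foot_c below 0.02 m/s and distance of foot_b from where it was at the start of the episode between 0.035 and 0.13 m and height (world z) of each of foot_b, foot_c below 0.006 m and angle between each of foot_b, foot_c's own z axis and vertical below 0.12 rad and distance of foot_c from where it was at the start of the episode between 0.035 and 0.13 m) or (x of foot_b in the frame of slope_plate between -0.04 and 0.04 m and y of foot_b in the frame of slope_plate between -0.04 and 0.04 m and z of foot_b in the frame of slope_plate below 0.008 m and angle between the z axis of foot_b and the z axis of slope_plate, either way round below 0.12 rad and linear speed of each of foot_b, foot_a, foot_c below 0.02 m/s and distance of foot_a from where it was at the start of the episode between 0.035 and 0.13 m and height (world z) of each of foot_a, foot_c below 0.006 m and angle between each of foot_a, foot_c's own z axis and vertical below 0.12 rad and distance of foot_c from where it was at the start of the episode between 0.035 and 0.13 m) or (x of foot_c in the frame of slope_plate between -0.04 and 0.04 m and y of foot_c in the frame of slope_plate between -0.04 and 0.04 m and z of foot_c in the frame of slope_plate below 0.008 m and angle between the z axis of foot_c and the z axis of slope_plate, either way round below 0.12 rad and linear speed of each of foot_c, foot_a, foot_b below 0.02 m/s and distance of foot_a from where it was at the start of the episode between 0.035 and 0.13 m and height (world z) of each of foot_a, foot_b below 0.006 m and angle between each of foot_a, foot_b's own z axis and vertical below 0.12 rad and distance of foot_b from where it was at the start of the episode between 0.035 and 0.13 m))); the robot touches nothing.
It fails at once if a foot was lifted more than 15 mm before all three had been dragged 35 mm (height (world z) of any of foot_a, foot_b, foot_c above 0.015 m and distance of any of foot_a, foot_b, foot_c from where it was at the start of the episode below 0.035 m).
It fails at once if a foot was tipped over (leaned more than 35 degrees) (angle between any of foot_a, foot_b, foot_c's own z axis and vertical above 0.61 rad).
It fails at once if a foot was dropped: let go more than 60 mm above the bench ((height (world z) of foot_a above 0.06 m and contact force between foot_a and the fingers below 0.05 N) or (height (world z) of foot_b above 0.06 m and contact force between foot_b and the fingers below 0.05 N) or (height (world z) of foot_c above 0.06 m and contact force between foot_c and the fingers below 0.05 N)).
It also fails if it takes over 72 s, if anything falls off the work surface, if the arm or the gripper's body presses on something with over 40 N, if the wrist force passes 120 N, or if a joint passes its speed limit or range.

## Robot

A 7-joint arm with a two-finger parallel gripper is mounted at the origin on the work surface. World frame = base frame: x ahead of the robot, y to its left, z up, the work surface at z = 0. Lengths are in m, angles in rad, forces in N, time in s.
With the tool pointing down it reaches from about 0.375 to 0.925 m from the base axis. Payload 3.1 kg.
Tool frame: the origin (TCP) lies on the centre line of the jaws, within the pads' length; the fingertips stand robot.tip_reach ahead of it and the grasp point (between the pads) is the TCP (robot.tip_reach is the distance from the TCP to the fingertips, in m); z points along the fingers, y is the direction in which the jaws open and shut (so a half turn about z gives the same grasp; the last joint's range is limited). The gripper opens to 85 mm and grips with 20 to 120 N. Pads are 22 mm wide; open, the fingers measure 114 mm over their backs; the gripper's body (76 mm by 85 mm) begins 54 mm behind the grasp point. The pads swing forward as they close: fully open they stand 13 mm farther back than shut.
Start: joints at [1.057, 0.383, 0.044, 1.598, -0.018, 1.161, -0.05], TCP at [0.263, -0.595, 0.25] pointing down, gripper open.
Joint ranges: [-2.61, 2.61], [-0.41, 2.15], [-1.48, 1.57], [0, 2.5], [-1.57, 4.71], [0.05, 1.97], [-2.85, 2.85]. Speed limits (rad/s): [2.79, 2.79, 3.14, 3.14, 3.14, 3.14, 3.14].

## Interface

Orientations are given as a unit quaternion [w, x, y, z].
In Python, from plant import robot gives the robot as it stands.
- The arm moves only by the tool arm_command, never from a script. Its argument "series" is a list that holds one entry, the list of rows, each a list of 7 numbers: the closure, from -1 (fully open) to 1 (shut), so that 0 is half open, then the shift along the tool's x, y, z in cm, then the turn, a rotation vector about the tool's x, y, z in degrees. In form: [[[hand, dx, dy, dz, ax, ay, az], ...]]. A call has exactly 8 rows; each row is the pose to reach, as a shift and turn from the pose commanded when the call began, along the tool's axes at that moment; what a row does not reach only later rows make up. A row lasts 1/10 s, in which the tool goes at most 50 mm and 8.59 degrees, less where a joint would pass 70% of its speed; a pose out of reach is approached as far as the arm can. A call with a gripper value outside its range is refused whole. The fingers move at their own pace and stop on an object; the grip force is fixed at half the most. Time passes only in rows, so rows that repeat a pose let the fingers close, or fill a call up. It gives the time, the measured TCP pose, the force and the opening at its end, in the units of the state.
- robot.get_obs(): the state, without advancing time (a new reading comes with each control period).
- robot.camera(name): name is "scene" or "top"; returns the picture (400x640x3 uint8, red, green, blue); there is no depth.
- robot.camera_model(name): a dict with "fx", "fy", "cx", "cy" (pixels), "view" (4x4, takes a point from world to camera coordinates). Camera axes: x right, y down, z forward; pixel columns grow to the right and rows downward; lengths in m; the calibration is good to about 2 mm. A picture is of the moment at which its call begins. camera_model takes no time and is no camera call.
- robot.finish_job(): hands the job in, once; it reports no verdict.
The state is a dict: "time_s": time; "joint_positions": joint angles; "qvel": joint speeds; "effort": joint torques, N m; "eef_pos": TCP position; "ee_rot": TCP orientation; "force": force on the tool from outside, world axes, zero at the start; "ft_torque": the same for the moment, N m; "finger_gap": finger opening in m.
Only numpy, scipy, OpenCV 4.12 (cv2) and the standard library are available. Lean on these libraries where they do the work, as an engineer would, in place of code of your own. Each camera call takes 0.05 s, during which the arm holds its last target.

## Working session

There is one attempt and no reset: what is moved stays moved. The work goes in short steps, Python scripts to look and compute and a tool call to move; the robot and the scene stay as the last step left them, time stands still between calls to the robot, and variables do not carry over. Pictures are saved under pics/ and viewed, and the job is handed in when it is done.

Besides the shell and the picture viewer there is one more tool, called after "Emit:" in YAML: its name, and indented under it one key for each argument. arm_command: Moves the arm, as the interface text tells. Its arguments: {"type":"object","properties":{"series":{"type":"array"}},"required":["series"]}

```bash
ls; mkdir -p pics; python3 - <<'E'
from plant import robot
import cv2
o=robot.get_obs()
print(o, robot.tip_reach)
for n in("scene","top"):
    cv2.imwrite(f"pics/{n}0.png",robot.camera(n)[:,:,::-1])
    print(n,robot.camera_model(n))
E
```

```text
pics
{'time_s': 0.0, 'joint_positions': array([ 1.0571525 ,  0.38386592,  0.04380725,  1.59957175, -0.01788837,
        1.16121567, -0.04990178]), 'qvel': array([ 0.00143211, -0.00014711, -0.00081557, -0.00235688,  0.00066969,
       -0.00029343,  0.00123067]), 'effort': array([ 3.87961982e-04, -4.33459282e+01,  1.02500696e+00, -2.49514425e+01,
        1.06835685e-02,  1.11590844e-02,  5.81284226e-06]), 'eef_pos': array([ 0.26222162, -0.59377897,  0.24886775]), 'ee_rot': array([-1.28867200e-03,  9.78450038e-01,  2.06479400e-01, -3.46128699e-04]), 'force': array([ 0.89839373, -0.07795957,  0.41746167]), 'ft_torque': array([0.04453729, 0.02017767, 0.00987398]), 'finger_gap': 0.08573025925236517} 0.019
scene {'fx': 436.5944303375612, 'fy': 436.5944303375612, 'cx': 328.7191802325048, 'cy': 203.63945476900514, 'view': array([[-0.70734635,  0.70661627, -0.01883056,  0.37642659],
       [ 0.51039183,  0.49212626, -0.70520346, -0.28936784],
       [-0.48904123, -0.50843406, -0.70875488,  1.35514153],
       [ 0.        ,  0.        ,  0.        ,  1.        ]])}
top {'fx': 413.8255951124317, 'fy': 413.8255951124317, 'cx': 313.3910784357625, 'cy': 200.7711550105527, 'view': array([[-0.0195273 , -0.99957911,  0.02145433,  0.03562183],
       [-0.98145103,  0.01507109, -0.19111969,  0.58645332],
       [ 0.19071591, -0.02478843, -0.98133225,  0.93012037],
       [ 0.        ,  0.        ,  0.        ,  1.        ]])}
```

View pics/top0.png

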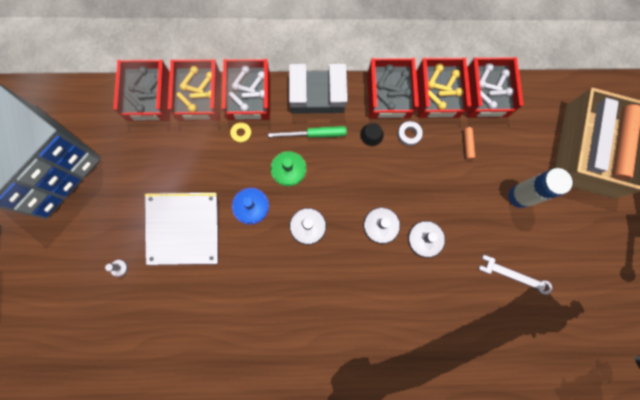

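View pics/scene0.png

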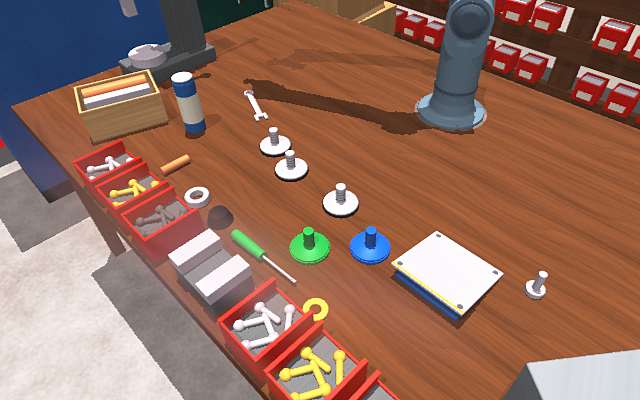

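The top view shows candidates for the feet at (308,226), (382,225) and (427,239), all metallic with a stem. The look-alikes are blue at (250,206) and green at (289,168), and a small bolt lies at (117,268). The plate is at (181,229), with its yellow edge at the top, away from the robot. By the description I choose the three metallic ones.

```bash
cat > h.py <<'E'
from plant import robot
import numpy as np, cv2
def ray(n,u,v,z):
    m=robot.camera_model(n);V=np.array(m["view"]);R=V[:3,:3];c=-R.T@V[:3,3]
    d=R.T@np.array([(u-m["cx"])/m["fx"],(v-m["cy"])/m["fy"],1]);return c+d*(z-c[2])/d[2]
def proj(n,p):
    m=robot.camera_model(n);V=np.array(m["view"]);q=V[:3,:3]@p+V[:3,3];return np.array([m["fx"]*q[0]/q[2]+m["cx"],m["fy"]*q[1]/q[2]+m["cy"]])
def blobs(im,amin=300,smax=60,vmin=120):
    h=cv2.cvtColor(im,cv2.COLOR_RGB2HSV);m=((h[:,:,1]<smax)&(h[:,:,2]>vmin)).astype(np.uint8)
    cs,_=cv2.findContours(m,cv2.RETR_EXTERNAL,cv2.CHAIN_APPROX_NONE)
    return [c for c in cs if cv2.contourArea(c)>amin]
E
python3 - <<'E'
from h import *
im={n:cv2.imread(f"pics/{n}0.png")[:,:,::-1].copy() for n in("top","scene")}
for n,ys in(("top",(150,300)),("scene",(100,330))):
    for c in blobs(im[n]):
        (u,v),(a,b),t=cv2.fitEllipse(c)
        if not ys[0]<v<ys[1] : continue
        r=cv2.minAreaRect(c)
        print(n,np.round([u,v,a,b,cv2.contourArea(c)],1),"z.012",np.round(ray(n,u,v,.012),4)[:2])
        if n=="top" and u<230:
            print(r, cv2.boxPoints(r))
a=cv2.resize(im["top"][180:280,130:460],None,fx=2.4,fy=2.4,interpolation=cv2.INTER_CUBIC)
b=cv2.resize(im["scene"][115:325,230:530],None,fx=2,fy=2,interpolation=cv2.INTER_CUBIC)
cv2.imwrite("pics/ctop.png",a[:,:,::-1]);cv2.imwrite("pics/csc.png",b[:,:,::-1])
E
```

```text
top [510.9 273.1  15.3  83.5 631.5] z.012 [ 0.4088 -0.4531]
top [426.7 238.7  34.5  36.8 995. ] z.012 [ 0.4962 -0.2529]
top [ 307.5  225.7   35.6   35.9 1001.5] z.012 [0.5334 0.0401]
top [381.7 224.9  34.7  36.2 985. ] z.012 [ 0.5321 -0.1434]
top [ 180.8  230.    79.7   85.2 4903. ] z.012 [0.5277 0.3494]
((180.5, 230.5), (69.0, 73.0), 90.0) [[144. 196.]
 [217. 196.]
 [217. 265.]
 [144. 265.]]
top [558.9 180.7  25.2  27.7 547.5] z.012 [ 0.6381 -0.6028]
scene [ 265.1  322.4   40.8   73.8 2124. ] z.012 [0.8698 0.1657]
scene [537.1 285.8  18.   28.4 321.5] z.012 [0.4311 0.496 ]
scene [ 450.   270.3   58.2  104.2 4270. ] z.012 [0.521  0.3486]
scene [ 211.5  266.6   57.2   83.3 3456. ] z.012 [ 0.8662 -0.0198]
scene [160.1 217.1  18.6  53.5 640.5] z.012 [ 0.8688 -0.2306]
scene [196.6 196.9  20.5  24.4 384.5] z.012 [ 0.7696 -0.227 ]
scene [340.1 201.2  27.7  33.2 653.5] z.012 [0.5329 0.0403]
scene [   89.    315.3   185.7   318.1 35390.5] z.012 [ 1.1021 -0.0935]
scene [107.2 164.7  12.3  48.1 357.5] z.012 [ 0.8691 -0.5105]
scene [281.9 154.6  29.7  52.2 967. ] z.012 [ 0.5131 -0.2005]
scene [189.5 108.   22.4  33.6 506.5] z.012 [ 0.5623 -0.5879]
```

View pics/ctop.png

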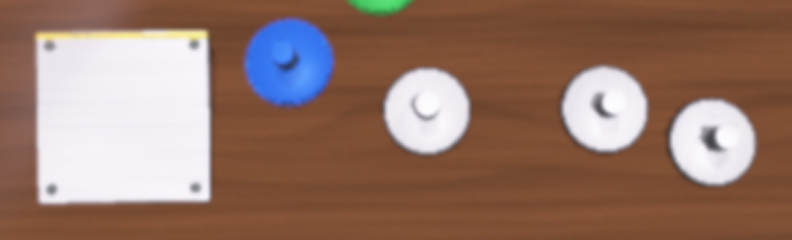

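View pics/csc.png

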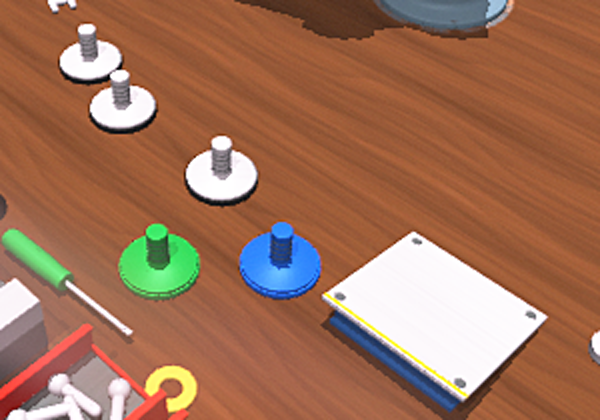

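The crops confirm it: three bright metal feet on black soles, and a plate with a yellow line on its far edge. By ray cast at z 12 mm they stand at A(0.533,0.040), B(0.532,-0.143) and C(0.496,-0.253). They are 115 mm or more apart and both views agree to about 1 mm on A. Next I check the plate and the stems.

```bash
cat >> h.py <<'E'
from scipy.spatial.transform import Rotation as Ro
def tool():
    o=robot.get_obs();q=o["ee_rot"];return o,Ro.from_quat([q[1],q[2],q[3],q[0]])
def go(target,z=None,Rt=None):
    """shift (cm, tool axes) and turn (deg rotvec) from the measured pose"""
    o,R=tool();print("t",round(o["time_s"],2),"pos",np.round(o["eef_pos"],4),"F",np.round(o["force"],2),"gap",round(o["finger_gap"],4))
    print("shift cm",np.round(R.inv().apply(np.array(target)-o["eef_pos"])*100,2))
    if Rt is not None: print("turn deg",np.round((R.inv()*Rt).as_rotvec(degrees=True),2))
DOWN=Ro.from_matrix(np.diag([1,-1,-1.]))
E
python3 - <<'E'
from h import *
im=cv2.imread("pics/top0.png")
# plate corners: bright+yellow blob
crop=im[170:290,125:235]
g=cv2.cvtColor(crop,cv2.COLOR_BGR2HSV)
m=((g[:,:,2]>150)).astype(np.uint8)
cs,_=cv2.findContours(m,cv2.RETR_EXTERNAL,cv2.CHAIN_APPROX_NONE)
c=max(cs,key=cv2.contourArea);p=c[:,0,:]+[125,170]
print(p.min(0),p.max(0))
# fit each side by line
x0,y0=p.min(0);x1,y1=p.max(0)
def fit(sel): 
    v=cv2.fitLine(p[sel].astype(np.float32),cv2.DIST_HUBER,0,.01,.01).ravel();return np.cross([v[2],v[3],1],[v[2]+v[0],v[3]+v[1],1])
inx=(p[:,0]>x0+8)&(p[:,0]<x1-8);iny=(p[:,1]>y0+8)&(p[:,1]<y1-8)
T=fit(inx&(p[:,1]<(y0+y1)/2));B=fit(inx&(p[:,1]>(y0+y1)/2));L=fit(iny&(p[:,0]<(x0+x1)/2));R=fit(iny&(p[:,0]>(x0+x1)/2))
P={}
for k,a,b,z in(("TL",T,L,.0437),("TR",T,R,.0437),("BL",B,L,.0083),("BR",B,R,.0083)):
    q=np.cross(a,b);q=q/q[2];P[k]=ray("top",q[0],q[1],z);print(k,q[:2].round(1),P[k].round(4))
print("centre",sum(P.values())/4)
for a,b in("TL TR","BL BR","BL TL","BR TR") and [("TL","TR"),("BL","BR"),("BL","TL"),("BR","TR")]:
    d=P[b]-P[a];print(a,b,np.linalg.norm(d).round(4),np.degrees(np.arctan2(d[1],d[0])).round(1))
for f in((.533,.040),(.532,-.143),(.496,-.253)):
    print(f,"stem top px",proj("top",np.array([*f,.062])).round(1),proj("scene",np.array([*f,.062])).round(1))
go([.496,-.253,.12],Rt=DOWN)
E
```

```text
[144 192] [217 264]
TL [145. 192.] [0.6171 0.4293 0.0437]
TR [215.6 192. ] [0.6146 0.2605 0.0437]
BL [145.  264.4] [0.4464 0.4327 0.0083]
BR [217.4 262.6] [0.4474 0.2592 0.0083]
centre [0.53136784 0.34542382 0.026     ]
TL TR 0.1688 -90.9
BL BR 0.1735 -89.7
BL TL 0.1744 -1.2
BR TR 0.1709 0.4
(0.533, 0.04) stem top px [307.7 223. ] [340.  186.1]
(0.532, -0.143) stem top px [385.4 222.1] [289.1 152.4]
(0.496, -0.253) stem top px [432.9 236.6] [272.4 129.1]
t 0.1 pos [ 0.2622 -0.5939  0.249 ] F [0.41 0.44 0.33] gap 0.0854
shift cm [ 35.16 -21.71  12.95]
turn deg [-0.13  0.03 23.83]
```

Plate sides measure 0.169–0.174 m (170 expected), its centre is (0.531,0.345) and its yaw is about 0. The predicted stem tops fall on the stems, so I start with C.

Emit:
arm_command:
  series:
    - [[-1,4,-2.5,1,0,0,3],[-1,8,-5,2,0,0,6],[-1,12,-7.5,3,0,0,9],[-1,16,-10,5,0,0,12],[-1,20,-12.5,7,0,0,15],[-1,24,-15,9,0,0,18],[-1,28,-17.5,11,0,0,21],[-1,32,-20,12,0,0,23.83]]

```text
time_s: 0.9
eef_pos: [0.4719, -0.283, 0.1289]
ee_rot: [-0.001, 1.0, -0.002, -0.002]
force: [0.0, -0.1, -0.4]
finger_gap: 0.0855
```

```bash
python3 - <<'E'
from h import *
go([.496,-.253,.12],Rt=DOWN)
E
```

```text
t 0.9 pos [ 0.4719 -0.283   0.1289] F [ 0.01 -0.11 -0.37] gap 0.0855
shift cm [ 2.4  -3.    0.89]
turn deg [-0.07  0.17 -0.18]
```

Emit:
arm_command:
  series:
    - [[-1,1.2,-1.5,0,0,0,0],[-1,2.4,-3.0,0.9,0,0,0],[-1,2.4,-3.0,0.9,0,0,0],[-1,2.4,-3.0,3,0,0,0],[-1,2.4,-3.0,5,0,0,0],[-1,2.4,-3.0,7,0,0,0],[-1,2.4,-3.0,8.4,0,0,0],[-1,2.4,-3.0,8.4,0,0,0]]

```text
time_s: 1.7
eef_pos: [0.4941, -0.2552, 0.0448]
ee_rot: [-0.001, 1.0, -0.001, -0.003]
force: [0.5, 0.6, 0.4]
finger_gap: 0.085
```

```bash
python3 - <<'E'
from h import *
go([.496,-.253,.045],Rt=DOWN)
n="a"
for n in("top","scene"): cv2.imwrite(f"pics/{n}1.png",robot.camera(n)[:,:,::-1])
i=cv2.imread("pics/scene1.png")[60:260,180:380];cv2.imwrite("pics/c1.png",cv2.resize(i,None,fx=3,fy=3))
E
```

```text
t 1.7 pos [ 0.4941 -0.2552  0.0448] F [0.49 0.6  0.41] gap 0.085
shift cm [ 0.19 -0.22 -0.02]
turn deg [-0.09  0.29 -0.09]
```

View pics/c1.png

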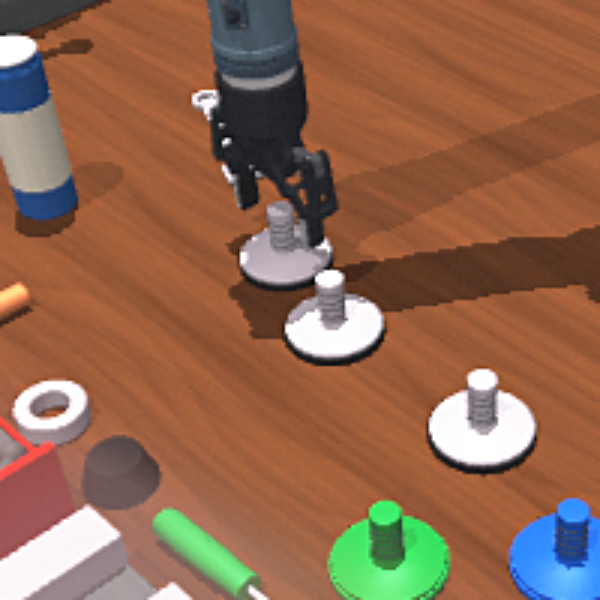

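The fingers straddle C's stem (crop ~(280,225)). I close with a 2 mm correction.

Emit:
arm_command:
  series:
    - [[-1,0.1,-0.1,0,0,0,0],[0,0.1,-0.1,0,0,0,0],[1,0.1,-0.1,0,0,0,0],[1,0.1,-0.1,0,0,0,0],[1,0.1,-0.1,0,0,0,0],[1,0.1,-0.1,0,0,0,0],[1,0.1,-0.1,0,0,0,0],[1,0.1,-0.1,0,0,0,0]]

```text
time_s: 2.6
eef_pos: [0.4981, -0.2539, 0.0474]
ee_rot: [0.0, 1.0, -0.0, 0.0]
force: [-0.8, 0.6, 3.8]
finger_gap: 0.0223
```

```bash
python3 - <<'E'
from h import *
o,R=tool();print(o)
E
```

```text
{'time_s': 2.6, 'joint_positions': array([ 0.46790624,  0.48285491, -0.08329004,  1.94727644,  0.05898871,
        0.71320608, -1.22131053]), 'qvel': array([ 0.00011317, -0.0006067 ,  0.00023476, -0.00034947, -0.00092105,
        0.00024645, -0.00095541]), 'effort': array([ 9.73095722e-02, -3.87017763e+01, -1.07412944e-01, -1.70711410e+01,
        4.98180266e-02, -2.78874692e-01, -1.07234000e-02]), 'eef_pos': array([ 0.49814209, -0.25392171,  0.04740842]), 'ee_rot': array([ 7.83313498e-05,  9.99999963e-01, -1.73395435e-06,  2.61308193e-04]), 'force': array([-0.79238156,  0.63352492,  3.79141462]), 'ft_torque': array([0.12492938, 0.15086254, 0.02888413]), 'finger_gap': 0.022286688624927487}
```

Emit:
arm_command:
  series:
    - [[1,-0.4,0,0,0,0,0],[1,-0.8,0,0,0,0,0],[1,-1.2,0,0,0,0,0],[1,-1.6,0,0,0,0,0],[1,-2.0,0,0,0,0,0],[1,-2.4,0,0,0,0,0],[1,-2.8,0,0,0,0,0],[1,-3.2,0,0,0,0,0]]

```text
time_s: 3.4
eef_pos: [0.4661, -0.2541, 0.0474]
ee_rot: [0.0, 1.0, -0.0, 0.001]
force: [1.7, -0.9, 5.1]
finger_gap: 0.0224
```

Emit:
arm_command:
  series:
    - [[1,-0.4,0,0,0,0,0],[1,-0.8,0,0,0,0,0],[1,-1.2,0,0,0,0,0],[1,-1.6,0,0,0,0,0],[1,-2.0,0,0,0,0,0],[1,-2.4,0,0,0,0,0],[1,-2.8,0,0,0,0,0],[1,-3.2,0,0,0,0,0]]

```text
time_s: 4.2
eef_pos: [0.4342, -0.2541, 0.0474]
ee_rot: [0.0, 1.0, 0.0, 0.001]
force: [3.2, 0.4, 5.3]
finger_gap: 0.0226
```

Emit:
arm_command:
  series:
    - [[1,-0.2,0,0,0,0,0],[1,-0.4,0,0,0,0,0],[1,-0.6,0,0,0,0,0],[1,-0.8,0,0,0,0,0],[1,-0.8,0,0,0,0,0],[1,-0.8,0,0,0,0,0],[1,-0.8,0,0,0,0,0],[1,-0.8,0,0,0,0,0]]

```text
time_s: 5.0
eef_pos: [0.4258, -0.2541, 0.0474]
ee_rot: [0.0, 1.0, -0.0, 0.0]
force: [1.0, 1.1, 6.8]
finger_gap: 0.0224
```

Emit:
arm_command:
  series:
    - [[-1,0,0,0,0,0,0],[-1,0,0,0,0,0,0],[-1,0,0,0,0,0,0],[-1,0,0,-1,0,0,0],[-1,0,0,-3,0,0,0],[-1,0,0,-5,0,0,0],[-1,0,0,-7,0,0,0],[-1,3,-3,-7,0,0,0]]

```text
time_s: 5.8
eef_pos: [0.4534, -0.2305, 0.1199]
ee_rot: [0.003, 1.0, -0.006, 0.001]
force: [0.7, -0.9, 0.0]
finger_gap: 0.0856
```

```bash
python3 - <<'E'
from h import *
go([.532,-.143,.045],Rt=DOWN)
for n in("top","scene"): cv2.imwrite(f"pics/{n}2.png",robot.camera(n)[:,:,::-1])
E
```

```text
t 5.8 pos [ 0.4534 -0.2305  0.1199] F [ 0.68 -0.88  0.02] gap 0.0856
shift cm [ 7.74 -8.88  7.45]
turn deg [ 0.32 -0.07 -0.68]
```

View pics/scene2.png

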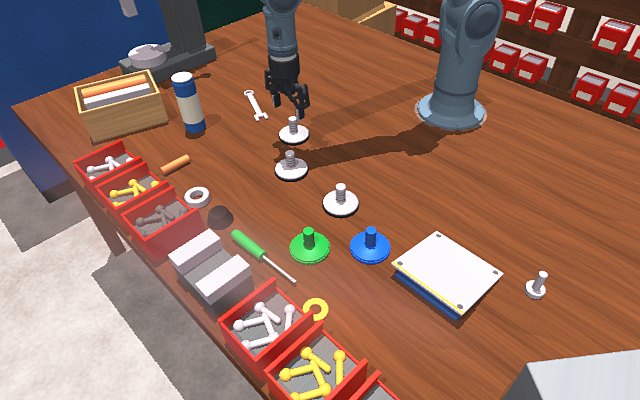

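C stands upright at its new place (293,133). Next is B.

Emit:
arm_command:
  series:
    - [[-1,3,-3,0,0,0,0],[-1,6,-6.5,0,0,0,0],[-1,7.6,-8.1,0,0,0,0],[-1,7.6,-8.1,0,0,0,0],[-1,7.6,-8.1,2.5,0,0,0],[-1,7.6,-8.1,5,0,0,0],[-1,7.6,-8.1,7,0,0,0],[-1,7.6,-8.1,7,0,0,0]]

```text
time_s: 6.7
eef_pos: [0.5277, -0.1434, 0.0441]
ee_rot: [-0.0, 1.0, -0.001, -0.004]
force: [-0.2, -0.9, 0.6]
finger_gap: 0.0854
```

Emit:
arm_command:
  series:
    - [[-1,0,0,0,0,0,0],[0,0,0,0,0,0,0],[1,0,0,0,0,0,0],[1,0,0,0,0,0,0],[1,0,0,0,0,0,0],[1,0,0,0,0,0,0],[1,0,0,0,0,0,0],[1,0,0,0,0,0,0]]

```text
time_s: 7.5
eef_pos: [0.5325, -0.143, 0.0478]
ee_rot: [0.0, 1.0, -0.0, 0.001]
force: [-1.1, 0.9, 6.0]
finger_gap: 0.0223
```

Emit:
arm_command:
  series:
    - [[1,-0.4,0,0,0,0,0],[1,-0.8,0,0,0,0,0],[1,-1.2,0,0,0,0,0],[1,-1.6,0,0,0,0,0],[1,-2.0,0,0,0,0,0],[1,-2.4,0,0,0,0,0],[1,-2.8,0,0,0,0,0],[1,-3.2,0,0,0,0,0]]

```text
time_s: 8.3
eef_pos: [0.5007, -0.143, 0.0478]
ee_rot: [0.0, 1.0, -0.0, 0.001]
force: [1.0, 0.0, 5.6]
finger_gap: 0.0227
```

Emit:
arm_command:
  series:
    - [[1,-0.4,0,0,0,0,0],[1,-0.8,0,0,0,0,0],[1,-1.2,0,0,0,0,0],[1,-1.6,0,0,0,0,0],[1,-2.0,0,0,0,0,0],[1,-2.4,0,0,0,0,0],[1,-2.8,0,0,0,0,0],[1,-3.2,0,0,0,0,0]]

```text
time_s: 9.1
eef_pos: [0.4688, -0.143, 0.0477]
ee_rot: [0.0, 1.0, -0.0, 0.001]
force: [1.8, 0.7, 6.2]
finger_gap: 0.0226
```

Emit:
arm_command:
  series:
    - [[1,-0.2,0,0,0,0,0],[1,-0.4,0,0,0,0,0],[1,-0.6,0,0,0,0,0],[1,-0.8,0,0,0,0,0],[1,-0.8,0,0,0,0,0],[1,-0.8,0,0,0,0,0],[1,-0.8,0,0,0,0,0],[1,-0.8,0,0,0,0,0]]

```text
time_s: 9.9
eef_pos: [0.4605, -0.1431, 0.0477]
ee_rot: [0.0, 1.0, -0.0, 0.001]
force: [-0.4, 0.6, 5.8]
finger_gap: 0.0224
```

Emit:
arm_command:
  series:
    - [[-1,0,0,0,0,0,0],[-1,0,0,0,0,0,0],[-1,0,0,0,0,0,0],[-1,0,0,-1,0,0,0],[-1,0,0,-3,0,0,0],[-1,0,0,-5,0,0,0],[-1,0,0,-7,0,0,0],[-1,2,-4,-7,0,0,0]]

```text
time_s: 10.7
eef_pos: [0.4797, -0.1099, 0.1199]
ee_rot: [0.003, 1.0, -0.006, 0.002]
force: [1.2, -1.0, -0.4]
finger_gap: 0.0854
```

Emit:
arm_command:
  series:
    - [[-1,2,-5,0,0,0,0],[-1,4,-10,0,0,0,0],[-1,5.3,-14.3,0,0,0,0],[-1,5.3,-14.3,0,0,0,0],[-1,5.3,-14.3,2.5,0,0,0],[-1,5.3,-14.3,5,0,0,0],[-1,5.3,-14.3,7,0,0,0],[-1,5.3,-14.3,7,0,0,0]]

```text
time_s: 11.5
eef_pos: [0.5297, 0.0392, 0.0445]
ee_rot: [0.001, 1.0, -0.0, -0.003]
force: [-1.0, -0.3, -1.2]
finger_gap: 0.0853
```

Emit:
arm_command:
  series:
    - [[-1,0,0,0,0,0,0],[0,0,0,0,0,0,0],[1,0,0,0,0,0,0],[1,0,0,0,0,0,0],[1,0,0,0,0,0,0],[1,0,0,0,0,0,0],[1,0,0,0,0,0,0],[1,0,0,0,0,0,0]]

```text
time_s: 12.3
eef_pos: [0.5335, 0.0402, 0.0478]
ee_rot: [-0.0, 1.0, -0.0, 0.001]
force: [-0.2, -0.2, 4.8]
finger_gap: 0.0222
```

Emit:
arm_command:
  series:
    - [[1,-0.4,0,0,0,0,0],[1,-0.8,0,0,0,0,0],[1,-1.2,0,0,0,0,0],[1,-1.6,0,0,0,0,0],[1,-2.0,0,0,0,0,0],[1,-2.4,0,0,0,0,0],[1,-2.8,0,0,0,0,0],[1,-3.2,0,0,0,0,0]]

```text
time_s: 13.1
eef_pos: [0.5017, 0.0403, 0.0477]
ee_rot: [-0.0, 1.0, 0.0, 0.001]
force: [0.8, -0.3, 5.9]
finger_gap: 0.0226
```

Emit:
arm_command:
  series:
    - [[1,-0.4,0,0,0,0,0],[1,-0.8,0,0,0,0,0],[1,-1.2,0,0,0,0,0],[1,-1.6,0,0,0,0,0],[1,-2.0,0,0,0,0,0],[1,-2.4,0,0,0,0,0],[1,-2.8,0,0,0,0,0],[1,-3.2,0,0,0,0,0]]

```text
time_s: 13.9
eef_pos: [0.4698, 0.0404, 0.0477]
ee_rot: [-0.0, 1.0, 0.0, 0.001]
force: [1.3, -0.1, 5.4]
finger_gap: 0.0226
```

Emit:
arm_command:
  series:
    - [[1,-0.2,0,0,0,0,0],[1,-0.4,0,0,0,0,0],[1,-0.6,0,0,0,0,0],[1,-0.8,0,0,0,0,0],[1,-0.8,0,0,0,0,0],[1,-0.8,0,0,0,0,0],[1,-0.8,0,0,0,0,0],[1,-0.8,0,0,0,0,0]]

```text
time_s: 14.7
eef_pos: [0.4615, 0.0403, 0.0477]
ee_rot: [-0.0, 1.0, -0.0, 0.001]
force: [-0.5, 0.1, 6.8]
finger_gap: 0.0227
```

Mean drag: A ≈1.0, B ≈1.4 and C ≈2.4 N, with about 0.7 N of noise. That isn't decisive, so I repeat the drag with sinking, starting with A since it is in hand.

Emit:
arm_command:
  series:
    - [[1,0,0,0.2,0,0,0],[1,0,0,0.4,0,0,0],[1,0.4,0,0.4,0,0,0],[1,0.8,0,0.4,0,0,0],[1,1.2,0,0.4,0,0,0],[1,1.6,0,0.4,0,0,0],[1,2.0,0,0.4,0,0,0],[1,2.4,0,0.4,0,0,0]]

```text
time_s: 15.5
eef_pos: [0.4893, 0.0412, 0.0476]
ee_rot: [-0.0, 1.0, 0.0, 0.004]
force: [-2.5, 0.8, 27.2]
finger_gap: 0.0224
```

Emit:
arm_command:
  series:
    - [[1,-0.3,0,0,0,0,0],[1,-0.6,0,0,0,0,0],[1,-0.9,0,0,0,0,0],[1,-1.2,0,0,0,0,0],[1,-1.5,0,0,0,0,0],[1,-1.8,0,0,0,0,0],[1,-2.1,0,0,0,0,0],[1,-2.4,0,0,0,0,0]]

```text
time_s: 16.3
eef_pos: [0.468, 0.0413, 0.0477]
ee_rot: [-0.001, 1.0, 0.0, 0.007]
force: [2.2, -0.6, 21.2]
finger_gap: 0.0223
```

A has µ ≈ 2.3/30 ≈ 0.08, so it is glazed. Now the same test on B (0.4605,-0.143).

Emit:
arm_command:
  series:
    - [[1,0,0,-0.4,0,0,0],[-1,0,0,-0.4,0,0,0],[-1,0,0,-0.4,0,0,0],[-1,0,0,-0.4,0,0,0],[-1,0,0,-2,0,0,0],[-1,0,0,-4.5,0,0,0],[-1,0,0,-7,0,0,0],[-1,0,3,-7,0,0,0]]

```text
time_s: 17.1
eef_pos: [0.4638, 0.0146, 0.1159]
ee_rot: [-0.001, 1.0, 0.004, 0.004]
force: [1.1, -0.5, 0.2]
finger_gap: 0.0853
```

```bash
python3 - <<'E'
from h import *
go([.4605,-.143,.047],Rt=DOWN)
im={}
for n in("top","scene"):
    im[n]=robot.camera(n);cv2.imwrite(f"pics/{n}3.png",im[n][:,:,::-1])
for c in blobs(im["top"]):
    (u,v),(a,b),t=cv2.fitEllipse(c)
    if 220<v<300:print(np.round([u,v,a,b],1),np.round(ray("top",u,v,.012),4)[:2])
E
```

```text
t 17.1 pos [0.4638 0.0146 0.1159] F [ 1.14 -0.47  0.23] gap 0.0853
shift cm [-0.5  15.77  6.84]
turn deg [-0.17 -0.41  0.45]
[511.5 273.7  15.4  89. ] [ 0.4072 -0.4545]
[429.4 268.3  35.1  37.4] [ 0.4241 -0.2545]
[381.7 253.6  34.8  42.3] [ 0.4617 -0.1398]
[180.8 230.   79.8  85.2] [0.5278 0.3494]
```

View pics/top3.png

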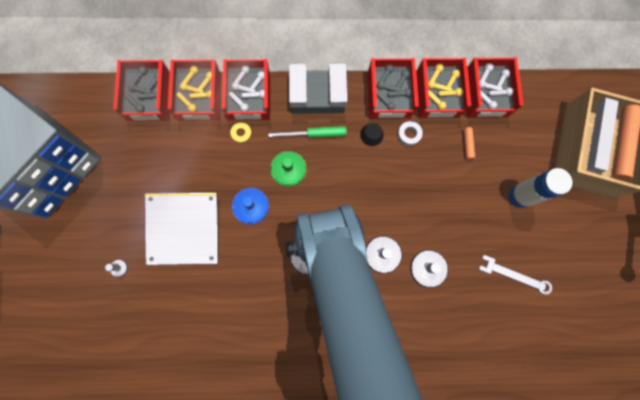

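The top view shows B at (384,254) and C at (429,268), both upright, with A partly hidden under the gripper. I go to B.

Emit:
arm_command:
  series:
    - [[-1,0,5,0,0,0,0],[-1,0,10,0,0,0,0],[-1,0,15.3,0,0,0,0],[-1,0,15.3,0,0,0,0],[-1,0,15.3,2.5,0,0,0],[-1,0,15.3,5,0,0,0],[-1,0,15.3,7,0,0,0],[-1,0,15.3,7,0,0,0]]

```text
time_s: 18.0
eef_pos: [0.4573, -0.1412, 0.0396]
ee_rot: [-0.001, 1.0, 0.0, -0.004]
force: [-0.3, -0.0, 0.1]
finger_gap: 0.0855
```

Emit:
arm_command:
  series:
    - [[-1,0,0,0,0,0,0],[0,0,0,0,0,0,0],[1,0,0,0,0,0,0],[1,0,0,0,0,0,0],[1,0,0,0,0,0,0],[1,0,0,0,0,0,0],[1,0,0,0,0,0,0],[1,0,0,0,0,0,0]]

```text
time_s: 18.8
eef_pos: [0.4615, -0.1431, 0.0438]
ee_rot: [0.0, 1.0, -0.0, 0.001]
force: [-0.8, -0.3, 6.0]
finger_gap: 0.0227
```

Emit:
arm_command:
  series:
    - [[1,0,0,0.2,0,0,0],[1,0,0,0.4,0,0,0],[1,0.4,0,0.4,0,0,0],[1,0.8,0,0.4,0,0,0],[1,1.2,0,0.4,0,0,0],[1,1.6,0,0.4,0,0,0],[1,2.0,0,0.4,0,0,0],[1,2.4,0,0.4,0,0,0]]

```text
time_s: 19.6
eef_pos: [0.4896, -0.1442, 0.0437]
ee_rot: [0.001, 1.0, -0.0, 0.004]
force: [-2.8, -0.7, 23.8]
finger_gap: 0.0226
```

Emit:
arm_command:
  series:
    - [[1,-0.3,0,0,0,0,0],[1,-0.6,0,0,0,0,0],[1,-0.9,0,0,0,0,0],[1,-1.2,0,0,0,0,0],[1,-1.5,0,0,0,0,0],[1,-1.8,0,0,0,0,0],[1,-2.1,0,0,0,0,0],[1,-2.4,0,0,0,0,0]]

```text
time_s: 20.4
eef_pos: [0.4681, -0.1441, 0.0437]
ee_rot: [0.001, 1.0, -0.0, 0.007]
force: [2.1, -0.7, 19.0]
finger_gap: 0.0228
```

Emit:
arm_command:
  series:
    - [[1,0,0,-0.4,0,0,0],[-1,0,0,-0.4,0,0,0],[-1,0,0,-0.4,0,0,0],[-1,0,0,-0.4,0,0,0],[-1,0,0,-2,0,0,0],[-1,0,0,-4.5,0,0,0],[-1,0,0,-7,0,0,0],[-1,0,3,-7,0,0,0]]

```text
time_s: 21.2
eef_pos: [0.464, -0.1692, 0.1117]
ee_rot: [-0.0, 1.0, 0.004, 0.003]
force: [1.5, 0.8, -0.1]
finger_gap: 0.0855
```

```bash
python3 - <<'E'
from h import *
go([.4255,-.254,.047],Rt=DOWN)
E
```

```text
t 21.2 pos [ 0.464  -0.1692  0.1117] F [ 1.49  0.83 -0.11] gap 0.0855
shift cm [-3.95  8.46  6.44]
turn deg [-0.05 -0.33  0.45]
```

B is also about 2.4 N at N ≈ 27, so µ ≈ 0.09 and it is glazed. Now I confirm C with the same test.

Emit:
arm_command:
  series:
    - [[-1,-2,4,0,0,0,0],[-1,-3.7,8.1,0,0,0,0],[-1,-3.7,8.1,0,0,0,0],[-1,-3.7,8.1,0,0,0,0],[-1,-3.7,8.1,2.5,0,0,0],[-1,-3.7,8.1,5,0,0,0],[-1,-3.7,8.1,6.7,0,0,0],[-1,-3.7,8.1,6.7,0,0,0]]

```text
time_s: 22.0
eef_pos: [0.4223, -0.2505, 0.0393]
ee_rot: [-0.002, 1.0, 0.002, -0.003]
force: [-0.2, 0.3, 0.1]
finger_gap: 0.0857
```

Emit:
arm_command:
  series:
    - [[-1,0,0,0,0,0,0],[0,0,0,0,0,0,0],[1,0,0,0,0,0,0],[1,0,0,0,0,0,0],[1,0,0,0,0,0,0],[1,0,0,0,0,0,0],[1,0,0,0,0,0,0],[1,0,0,0,0,0,0]]

```text
time_s: 22.8
eef_pos: [0.4243, -0.2541, 0.0427]
ee_rot: [0.0, 1.0, -0.0, 0.0]
force: [-1.3, 0.8, 4.8]
finger_gap: 0.0227
```

Emit:
arm_command:
  series:
    - [[1,0,0,0.2,0,0,0],[1,0,0,0.4,0,0,0],[1,0.4,0,0.4,0,0,0],[1,0.8,0,0.4,0,0,0],[1,1.2,0,0.4,0,0,0],[1,1.6,0,0.4,0,0,0],[1,2.0,0,0.4,0,0,0],[1,2.4,0,0.4,0,0,0]]

```text
time_s: 23.6
eef_pos: [0.4489, -0.257, 0.0426]
ee_rot: [0.002, 1.0, -0.001, 0.001]
force: [-8.6, 1.0, 29.0]
finger_gap: 0.0229
```

Emit:
arm_command:
  series:
    - [[1,-0.3,0,0,0,0,0],[1,-0.6,0,0,0,0,0],[1,-0.9,0,0,0,0,0],[1,-1.2,0,0,0,0,0],[1,-1.5,0,0,0,0,0],[1,-1.8,0,0,0,0,0],[1,-2.1,0,0,0,0,0],[1,-2.4,0,0,0,0,0]]

```text
time_s: 24.4
eef_pos: [0.4322, -0.2567, 0.0428]
ee_rot: [0.003, 1.0, 0.0, 0.008]
force: [5.4, -0.0, 15.5]
finger_gap: 0.0227
```

```bash
python3 - <<'E'
from h import *
go([.4255,-.254,.047],Rt=DOWN)
E
```

```text
t 24.4 pos [ 0.4322 -0.2567  0.0428] F [ 5.36 -0.05 15.47] gap 0.0227
shift cm [-0.66 -0.27 -0.43]
turn deg [ 0.36 -0.91  0.01]
```

C drags at 5.4–8.6 N under the same sink, against about 2.3 N for A and B, so C is the gripping foot. All three have moved about 64 mm. I lift C.

Emit:
arm_command:
  series:
    - [[1,0,0,-0.4,0,0,0],[1,0,0,-0.8,0,0,0],[1,0,0,-2,0,0,0],[1,0,0,-4,0,0,0],[1,0,0,-6,0,0,0],[1,0,0,-8,0,0,0],[1,0,0,-10,0,0,0],[1,0,0,-10,0,0,0]]

```text
time_s: 25.2
eef_pos: [0.4248, -0.2546, 0.1399]
ee_rot: [0.001, 1.0, -0.0, 0.002]
force: [1.3, -0.5, -5.4]
finger_gap: 0.0226
```

```bash
python3 - <<'E'
from h import *
go([.522,.3455,.138],Rt=DOWN)
im=robot.camera("scene");cv2.imwrite("pics/scene4.png",im[:,:,::-1])
E
```

```text
t 25.2 pos [ 0.4248 -0.2546  0.1399] F [ 1.3  -0.53 -5.43] gap 0.0226
shift cm [  9.7  -60.01   0.1 ]
turn deg [ 0.12 -0.21 -0.02]
```

View pics/scene4.png

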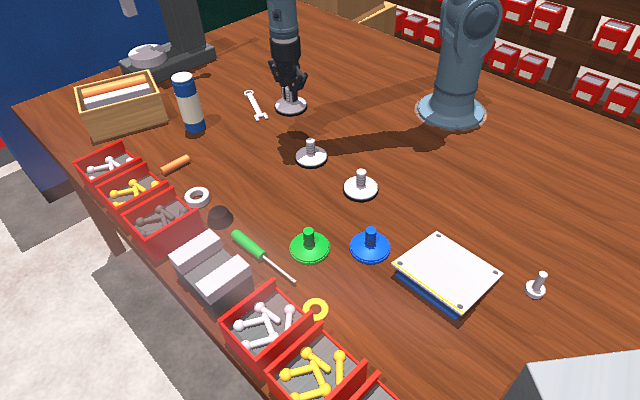

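The foot hangs level in the gripper at (291,105) with its weight of 5.4 N felt. A at (361,187) and B at (311,156) stand upright. Now I carry it to the plate.

Emit:
arm_command:
  series:
    - [[1,0.3,-2,0,0,0,0],[1,0.8,-5,0,0,0,0],[1,1.5,-9,0,0,0,0],[1,2.2,-13,0,0,0,0],[1,2.9,-17,0,0,0,0],[1,3.6,-21,0,0,0,0],[1,4.3,-25,0,0,0,0],[1,5,-29,0,0,0,0]]

```text
time_s: 26.05
eef_pos: [0.4718, 0.0373, 0.1359]
ee_rot: [0.0, 1.0, -0.0, -0.002]
force: [1.0, 0.4, -6.2]
finger_gap: 0.023
```

Emit:
arm_command:
  series:
    - [[1,0.6,-4,0,0,0,0],[1,1.2,-8,0,0,0,0],[1,1.8,-12,0,0,0,0],[1,2.4,-16,0,0,0,0],[1,3,-20,0,0,0,0],[1,3.6,-24,0,0,0,0],[1,4.2,-28,0,0,0,0],[1,4.7,-31,0,0,0,0]]

```text
time_s: 26.85
eef_pos: [0.5187, 0.3485, 0.1351]
ee_rot: [0.0, 1.0, 0.001, -0.002]
force: [-0.3, 1.0, -4.9]
finger_gap: 0.0228
```

Emit:
arm_command:
  series:
    - [[1,0,0,0,0,2,0],[1,0,0,0,0,4,0],[1,0,0,0,0,6,0],[1,0,0,0,0,8,0],[1,0,0,0.5,0,10,0],[1,0,0,1.5,0,12,0],[1,0,0,2.5,0,12,0],[1,0,0,2.5,0,12,0]]

```text
time_s: 27.65
eef_pos: [0.5178, 0.3437, 0.1085]
ee_rot: [0.003, 0.995, 0.0, 0.101]
force: [-0.8, -1.1, -5.6]
finger_gap: 0.0226
```

```bash
python3 - <<'E'
from h import *
n=Ro.from_euler('y',-12,degrees=True)  
Rt=DOWN*Ro.from_rotvec([0,12,0],degrees=True)
print("toolz",Rt.apply([0,0,1]))
go([.522,.3455,.068],Rt=Rt)
for n in("top","scene"):
    im=robot.camera(n);cv2.imwrite(f"pics/{n}5.png",im[:,:,::-1])
i=cv2.imread("pics/scene5.png")[150:350,340:580];cv2.imwrite("pics/c5.png",cv2.resize(i,None,fx=3,fy=3))
E
```

```text
toolz [ 0.20791169  0.         -0.9781476 ]
t 27.65 pos [0.5178 0.3437 0.1085] F [-0.75 -1.09 -5.6 ] gap 0.0226
shift cm [-0.4  -0.21  4.05]
turn deg [0.31 0.45 0.06]
```

View pics/c5.png

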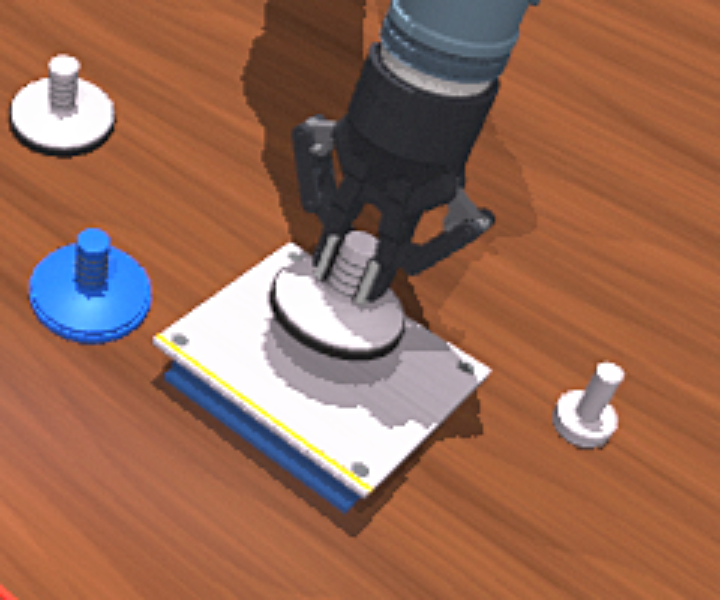

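The foot hangs over the plate, tilted with the tool, its centre near crop (338,310). I lower it along the plate normal in small steps.

Emit:
arm_command:
  series:
    - [[1,-0.3,0,0.8,0,0,0],[1,-0.3,0,1.6,0,0,0],[1,-0.3,0,2.4,0,0,0],[1,-0.3,0,2.9,0,0,0],[1,-0.3,0,3.2,0,0,0],[1,-0.3,0,3.4,0,0,0],[1,-0.3,0,3.5,0,0,0],[1,-0.3,0,3.5,0,0,0]]

```text
time_s: 28.55
eef_pos: [0.5253, 0.3463, 0.0783]
ee_rot: [-0.0, 0.995, -0.0, 0.105]
force: [-0.2, -0.1, -5.8]
finger_gap: 0.0224
```

```bash
python3 - <<'E'
from h import *
Rt=DOWN*Ro.from_rotvec([0,12,0],degrees=True)
go([.522,.3455,.068],Rt=Rt)
for n in("top","scene"):
    im=robot.camera(n);cv2.imwrite(f"pics/{n}6.png",im[:,:,::-1])
i=cv2.imread("pics/scene6.png")[150:350,340:580];cv2.imwrite("pics/c6.png",cv2.resize(i,None,fx=3,fy=3))
E
```

```text
t 28.55 pos [0.5253 0.3463 0.0783] F [-0.16 -0.08 -5.82] gap 0.0224
shift cm [-0.54  0.08  0.93]
turn deg [-0.01 -0.01 -0.  ]
```

View pics/c6.png

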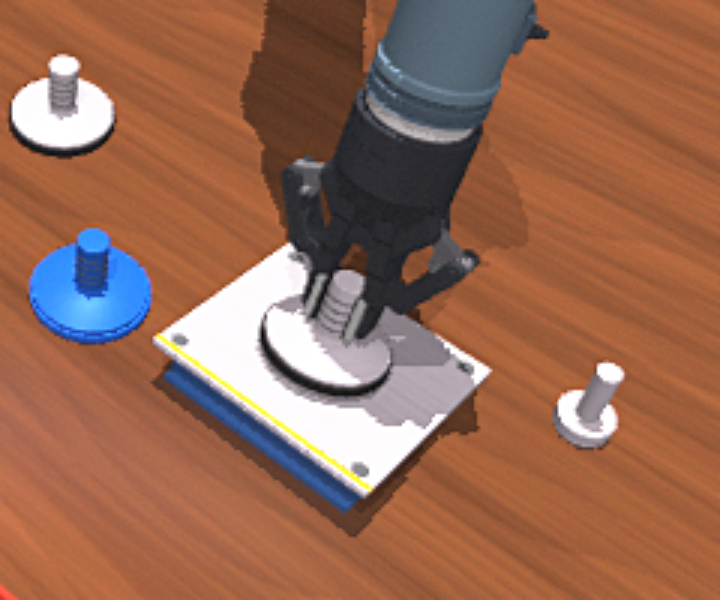

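It is parallel to the plate, about 9 mm above it by calculation and still free (Fz −5.8).

Emit:
arm_command:
  series:
    - [[1,-0.3,0,0.2,0,0,0],[1,-0.5,0,0.4,0,0,0],[1,-0.5,0,0.6,0,0,0],[1,-0.5,0,0.7,0,0,0],[1,-0.5,0,0.8,0,0,0],[1,-0.5,0,0.9,0,0,0],[1,-0.5,0,0.9,0,0,0],[1,-0.5,0,0.9,0,0,0]]

```text
time_s: 29.45
eef_pos: [0.5223, 0.3461, 0.0683]
ee_rot: [-0.0, 0.995, -0.0, 0.105]
force: [-0.0, -0.7, -7.5]
finger_gap: 0.0222
```

Not touching yet (Fz −7.5), so down another 1.5 mm.

Emit:
arm_command:
  series:
    - [[1,0,0,0.05,0,0,0],[1,0,0,0.1,0,0,0],[1,0,0,0.15,0,0,0],[1,0,0,0.15,0,0,0],[1,0,0,0.15,0,0,0],[1,0,0,0.15,0,0,0],[1,0,0,0.15,0,0,0],[1,0,0,0.15,0,0,0]]

```text
time_s: 30.25
eef_pos: [0.5228, 0.3467, 0.0681]
ee_rot: [-0.0, 0.994, 0.0, 0.105]
force: [-4.8, -1.6, 6.7]
finger_gap: 0.0224
```

Contact: Fz is now +6.7 N and the TCP stopped at 0.0681, as calculated. I check the tilt, then release.

```bash
python3 - <<'E'
from h import *
for n in("top","scene"):
    im=robot.camera(n);cv2.imwrite(f"pics/{n}7.png",im[:,:,::-1])
i=cv2.imread("pics/scene7.png")[200:320,400:520];cv2.imwrite("pics/c7.png",cv2.resize(i,None,fx=5,fy=5,interpolation=cv2.INTER_CUBIC))
E
```

View pics/c7.png

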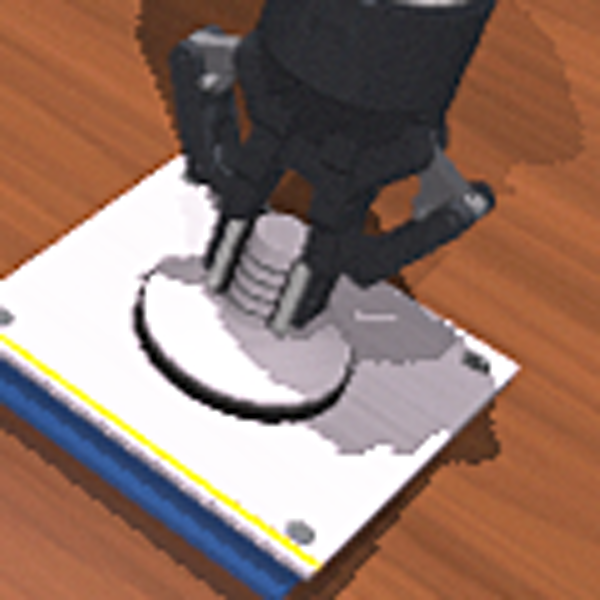

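The foot sits flat, with an even sole edge around crop (245,330) and no gap. Release and back off along the normal.

Emit:
arm_command:
  series:
    - [[0.5,0,0,0,0,0,0],[0,0,0,0,0,0,0],[-1,0,0,0,0,0,0],[-1,0,0,0,0,0,0],[-1,0,0,-0.5,0,0,0],[-1,0,0,-2,0,0,0],[-1,0,0,-4,0,0,0],[-1,0,0,-6,0,0,0]]

```text
time_s: 31.15
eef_pos: [0.5099, 0.3464, 0.1271]
ee_rot: [-0.0, 0.994, 0.0, 0.105]
force: [0.1, 0.5, -0.2]
finger_gap: 0.0858
```

Emit:
arm_command:
  series:
    - [[-1,0,0,-3,0,0,0],[-1,0,0,-6,0,0,0],[-1,0,0,-9,0,0,0],[-1,0,0,-12,0,0,0],[-1,-5,0,-12,0,0,0],[-1,-9,0,-12,0,0,0],[-1,-9,0,-12,0,0,0],[-1,-9,0,-12,0,0,0]]

```text
time_s: 31.95
eef_pos: [0.3961, 0.3465, 0.2252]
ee_rot: [-0.0, 0.994, 0.001, 0.105]
force: [0.4, 0.0, 0.8]
finger_gap: 0.0851
```

```bash
python3 - <<'E'
from h import *
go([.522,.3455,.068])
im={}
for n in("top","scene"):
    im[n]=robot.camera(n);cv2.imwrite(f"pics/{n}8.png",im[n][:,:,::-1])
for n in im:
  for c in blobs(im[n]):
    (u,v),(a,b),t=cv2.fitEllipse(c)
    if 140<v<300:print(n,np.round([u,v,a,b],1),np.round(ray(n,u,v,.012),4)[:2])
i=im["scene"][130:330,290:530,::-1];cv2.imwrite("pics/c8.png",cv2.resize(i,None,fx=3,fy=3,interpolation=cv2.INTER_CUBIC))
E
```

```text
t 31.95 pos [0.3961 0.3465 0.2252] F [0.37 0.01 0.78] gap 0.0851
shift cm [ 9.02  0.14 18.01]
top [511.3 273.7  15.3  89.9] [ 0.4074 -0.4541]
top [308.2 255.7  36.3  36.9] [0.4598 0.0396]
top [383.2 254.5  35.4  37.2] [ 0.4596 -0.1434]
top [180.8 230.   79.8  85.3] [0.5279 0.3494]
top [558.9 180.7  25.3  27.8] [ 0.6382 -0.6027]
scene [536.6 285.9  18.4  28.7] [0.432  0.4954]
scene [450.  270.3  58.3 104. ] [0.5208 0.3487]
scene [211.1 266.9  58.1  83.7] [ 0.8673 -0.0197]
scene [160.3 217.2  18.8  54.6] [ 0.8685 -0.2301]
scene [196.6 196.9  20.5  24.6] [ 0.7696 -0.2268]
scene [360.5 185.4  28.4  32. ] [0.4564 0.0381]
scene [107.3 164.7  12.3  48. ] [ 0.869  -0.5104]
scene [310.3 153.7  25.8  28.8] [ 0.4566 -0.1469]
```

View pics/c8.png

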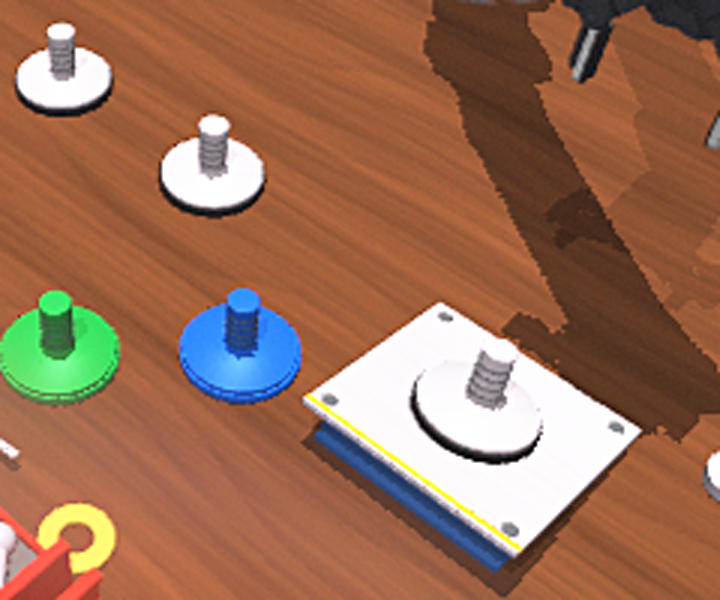

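View pics/top8.png

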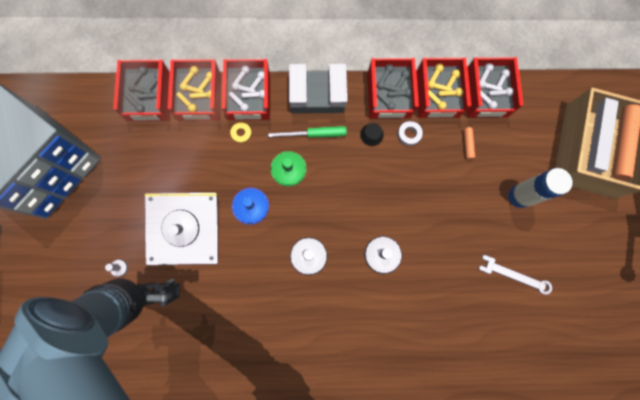

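The foot is flat on the plate at top-view (180,229), against the plate's middle at (181,229). A and B stand upright at (0.460,0.040) and (0.460,-0.143), 73 mm from where they started. The arm is clear, so I check once for creep and hand in.

```bash
python3 - <<'E'
from h import *
a=cv2.imread("pics/top8.png")
for _ in range(4): b=robot.camera("top")[:,:,::-1]
print("max diff plate",np.abs(a[190:270,140:222].astype(int)-b[190:270,140:222]).max())
print(robot.finish_job(), robot.get_obs()["time_s"])
E
```

```text
max diff plate 54
the job is handed in; nothing more can be done
the job is handed in; nothing more can be done
```

I dragged all three feet and handed the job in at about 32 s; the gripping foot, the rightmost of the three, now stands on the sloped plate.

- **Drag test:** The first drags, without sinking, were not decisive: about 1.0, 1.4 and 2.4 N from left to right, with roughly 0.7 N of noise. I repeated each with a 4 mm sink. The left and middle feet then dragged at 2.1–2.8 N and the rightmost at 5.4–8.6 N under a similar press, so it is the one that grips.
- **Order of lifting:** I lifted that foot only after all three were about 64 mm or more from their starts. I lowered it tilted 12 degrees to match the plate and let go once the wrist force showed contact.
- **Last picture checks:**
  - The gripping foot is flat, within about 3 mm of the plate's middle.
  - The other two are upright on the bench, about 73 mm from their starts by the top view (75–77 mm by the scene view).
  - The arm is clear of everything.
- **Unresolved:** My last creep check compared two top views of the plate about 0.2 s apart, and the largest pixel difference was 54. I handed in without finding out whether that was image noise, the arm's shadow or edge pixels, or the foot creeping, so I have not confirmed it was at rest.

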